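# Load the plate reader and start it

### The arm

A 6-joint arm with a two-finger parallel gripper is mounted at the origin on a cart in front of the work surface, level with it; the furniture and walls round the work are solid. World frame = base frame: x ahead of the robot, y to its left, z up, the work surface at z = 0. Lengths are in mm, angles in rad, forces in N, time in s.
With the tool pointing down it reaches from about 350 to 975 mm from the base axis. Payload 7.1 kg.
Tool frame: the origin (TCP) lies midway between the tips of the shut fingers; the grasp point (between the pads) lies 19 mm behind it (ctrl.grip_depth is the distance from the TCP to the grasp point, in mm); z points along the fingers, y is the line along which they close (so a half turn about z gives the same grasp; the last joint's range is limited). The gripper opens to 88 mm and grips with 3 to 60 N. Pads are 20 mm wide; open, the fingers measure 115 mm over their backs; the gripper's body (75 mm by 178 mm) begins 61 mm behind the grasp point.
Start: joints at [1.235, 0.423, 1.63, -0, 1.089, -0.019], TCP at [194.673, 593.891, 182.875] pointing down, gripper open.
Joint ranges: [-3, 3], [-0.9, 2.11], [0.09, 2.58], [-1.31, 4.45], [0.11, 2.69], [-2.54, 2.54]. Speed limits (rad/s): [2.39, 2.39, 3.01, 3.14, 3.14, 3.14].

### API

Orientations are given as a rotation vector (axis times angle).
In Python, from workcell import ctrl, cams gives the robot as it stands.
- The arm moves only by the tool move_arm, never from a script. Its argument "steps" is a list of rows, each a list of 3 entries, a list of its own where there are three numbers: the shift along the tool's x, y, z in units of 25 mm (1.0 is 25 mm), then the turn about the tool's z in units of 5 degrees (1.0 is 5 degrees), then the closure, from 0 (fully open) to 1 (shut). A call has 1 to 20 rows; each row shifts and turns the commanded pose from where the row before left it, along the tool's axes as they then stand; what a row does not reach is not made up. A row lasts 1/12 s, in which the tool goes at most 41.7 mm and 7.16 degrees, less where a joint would pass 70% of its speed; a pose out of reach is approached as far as the arm can. A call is refused whole if a number of a shift passes 1 or a number of a turn 1, either way. A call with a gripper value outside its range is refused whole. The fingers move at their own pace and stop on an object; the grip force is fixed at half the most. Time passes only in rows, so rows that do not move let the fingers close. It gives the time, the measured TCP pose, the force, the opening and the grip force at its end, in the units of the state.
- ctrl.get_obs(): the state, without advancing time (a new reading comes with each control period).
- cams.get_image(name): name is "scene" or "top" or "wrist"; returns a dict with "image" (384x512x3 uint8, red, green, blue), "camera_matrix" (3x3 intrinsics, pixels), "k1" (the pictures are not rectified: a ray, as slopes to the right and down, at radius r is drawn at 1 + k1 r^2 times it, then the intrinsics apply), "xyz" and "rotation" of the camera in the world; the wrist camera has in their place "mount" (4x4, takes a point from camera to tool coordinates, whose origin is the TCP and whose axes are the flange's). Camera axes: x right, y down, z forward; pixel columns grow to the right and rows downward; lengths in mm; the calibration is good to about 2 mm. A picture is of the moment at which its call begins: read the wrist's pose just before it. There is no depth.
- ctrl.close_job(): hands the job in; it is judged then, once.
Trained networks look in the newest picture that a camera, given by its name, has taken for a name from the list of things; names that differ only in an ending like _2 or _b are one class to them, and where a whole thing is asked for, a point or a joint stands for the part that bears it (a point fixed in the world has none). Each returns a list of dicts, best first, with "p" (0 to 1); they miss things now and then, are a little off and sometimes report something else, mostly with a low value. They report only what shows in the picture. A call takes as long as a camera call.
- cams.boxes_of(camera, thing): "rect" ([centre column, centre row, width, height] in pixels, round what is visible of it).
- cams.cut_out(camera, thing): "pixels" (384x512 bool, what is visible of it) and "rect" ([centre column, centre row, width, height] in pixels, round what is visible of it).
The state is a dict: "t": time; "qpos": joint angles; "qvel": joint speeds; "joint_torque": joint torques, N m; "ee_pos": TCP position; "orientation": TCP orientation; "ft_force": force on the tool from outside, world axes, zero at the start; "moment": the same for the moment, N m; "width": finger opening in mm; "grasp_force": force on a finger pad.
Only numpy, scipy, OpenCV 4.12 (cv2) and the standard library are available. Lean on these libraries where they do the work, as an engineer would, in place of code of your own. Each camera call takes 0.05 s, during which the arm holds its last target. There are 200 camera calls.

### The job

The well plate was put down carelessly on the reader's open carriage: one end rides up on the edge of the nest. Without grasping anything or picking the plate up, nudge it with the fingertips sideways until it drops flat into the nest, push the carriage all the way into the reader until its catch clicks and holds it shut, then press the green start key right down and let go. Leave the bottle, the dish and the other plate where they stand.

Things in the scene. Friction and masses are not known exactly. Their poses are not given: they have to be found in the camera images.
- reader: low white microplate reader on a grey base, fixed on the bench: 250 deep (x), 236 wide (y), 92 high. Origin: middle of its front face at bench height; x runs into the instrument, y to the left seen from the front, z up. In its front face is a slot 146 wide, 34 to 56 above the bench, for the plate carriage, which slides along x.
- carriage (a joint): how far the plate carriage is pushed in, m: 0 = fully out (the start), 0.125 = fully home, front panel against the reader's face. Friction about 1 N. In the last 8 mm a sprung catch resists (about 9 N at most); once past it, in the last 3 mm, it draws the carriage home and holds it. Let go sooner, the carriage stays some mm out.
- carriage_front (a point): middle of the outer face of the grey grip bar (90 wide, 14 high, centre 48 above the bench) that stands 15 proud of the carriage's white front panel (158 wide, from 30 to 64 above the bench, 10 thick). With the carriage home it is 25 in front of the reader's face. Axes as the reader's; push along +x.
- nest (a point): centre of the floor of the plate nest on the carriage, 40 above the bench; axes as the reader's. The nest is 90 (x) by 132 (y) inside, 2 larger all round than the plate, in a black rim 4 high and 5 wide. The centre is 60 behind the outer face of the front panel and 75 in front of the reader's face when the carriage is fully out.
- plate: white 96-well plate, 86 (x) by 128 (y) by 14 high, loose, about 60 to 100 g. Origin: centre of its underside. Its lowest 6 mm are a skirt of full size; above, it is 80 by 120. It starts 11 to 20 too far to +y (the reader's left), its +y end up on the nest's left rim; pushed to -y it drops in 2 mm from the centre. Unless flat, it jams in the slot.
- start_key (a joint): travel of the start key, m: 0 = up, 0.004 = right down; a spring of 1.5 N at the top and 3.5 N at the bottom returns it.
- start_key_top (a point): centre of the top of the round green start key, 25 across, on the reader's deck at the front left; 101 above the bench, 9 above the deck, 28 behind the front face and 64 to the left of the middle. Press it straight down.
- bottle: bystander: glass bottle with blue cap, 56 across, 104 high, upright, left of the carriage, near the bench edge; origin: centre of its underside
- dish: bystander: closed petri dish, 57 across, 14 high, to the right of the reader; origin: centre of its underside
- next_plate: bystander: a second well plate like the first, 86 x 128 x 14, on the bench farther left; origin: centre of its underside

How it is judged (in metres and radians):
On the way, in this order (a step that is already met when the one before it is completed fails the run):
1. the plate lies flat in its nest, the carriage not yet shut (angle between plate's own z axis and vertical below 0.012 rad and x of plate in the frame of nest between -0.004 and 0.004 m and y of plate in the frame of nest between -0.004 and 0.004 m and z of plate in the frame of nest below 0.0015 m and value of joint carriage below 0.1 m), for 0.2 s.
2. the carriage is fully home with the plate flat in its nest (angle between plate's own z axis and vertical below 0.012 rad and x of plate in the frame of nest between -0.004 and 0.004 m and y of plate in the frame of nest between -0.004 and 0.004 m and z of plate in the frame of nest below 0.0015 m and value of joint carriage above 0.1235 m), for 0.2 s.
3. the start key is pressed right down (all of step 2 and value of joint start_key above 0.003 m), for 0.05 s.
At the end, for the whole second after the job is handed in: the plate lies flat in the nest (within 4 mm of its centre, tilt under 0.012 rad, underside within 1.5 mm of the floor) and at rest, the carriage is held home by its catch (joint above 0.1235), the start key is up again (all of step 2 and value of joint start_key below 0.001 m and linear speed of plate below 0.01 m/s); the robot touches nothing.
It fails at once if the plate is lifted (z of plate in the frame of nest above 0.01 m).
It fails at once if the plate is pushed off the carriage (z of plate in the frame of nest below -0.005 m).
It fails at once if the start key is pressed before the carriage is home (value of joint start_key above 0.002 m and value of joint carriage below 0.12 m).
It fails at once if the bottle is moved or tipped (distance of bottle from where it was at the start of the episode above 0.015 m or angle between bottle's own z axis and vertical above 0.3 rad).
It fails at once if the dish or the other plate is moved (distance of any of dish, next_plate from where it was at the start of the episode above 0.015 m).
It also fails if it takes over 40 s, if anything falls off the work surface, if the arm or the gripper's body presses on something with over 40 N, if the wrist force passes 120 N, or if a joint passes its speed limit or range.

## Working session

There is one attempt and no reset: what is moved stays moved. The work goes in short steps, Python scripts to look and compute and a tool call to move; the robot and the scene stay as the last step left them, time stands still between calls to the robot, and variables do not carry over. Pictures are saved under pics/ and viewed, at most 10 in all, crops included, and the job is handed in when it is done.

Besides the shell and the picture viewer there is one more tool, called after ">>>" in YAML: its name, and indented under it one key for each argument. move_arm: Moves the arm, as the interface text tells. Its arguments: {"type":"object","properties":{"steps":{"type":"array"}},"required":["steps"]}

```bash
mkdir -p pics; cat > h.py <<'E'
import numpy as np, cv2
from workcell import ctrl, cams
from scipy.spatial.transform import Rotation as R
def ray(c,uv):
    K=c["camera_matrix"];p=(np.array(uv,float)-K[:2,2])/[K[0,0],K[1,1]]
    q=p.copy()
    for _ in range(20): q=p/(1+c["k1"]*(q@q))
    return np.array(c["xyz"]),np.array(c["rotation"])@np.array([q[0],q[1],1])
def onz(c,uv,z):
    o,d=ray(c,uv); return (o+d*(z-o[2])/d[2]).round(1)
def proj(c,P):
    v=np.array(c["rotation"]).T@(np.array(P,float)-c["xyz"]);q=v[:2]/v[2]
    q=q*(1+c["k1"]*(q@q));K=c["camera_matrix"];return (q*[K[0,0],K[1,1]]+K[:2,2]).round(1)
def tri(c1,u1,c2,u2):
    A=[];b=[]
    for c,u in((c1,u1),(c2,u2)):
        o,d=ray(c,u);d=d/np.linalg.norm(d);M=np.eye(3)-np.outer(d,d);A.append(M);b.append(M@o)
    return np.linalg.solve(sum(A),sum(b)).round(1)
def wristcam(c,obs):
    T=np.eye(4);T[:3,:3]=R.from_rotvec(obs["orientation"]).as_matrix();T[:3,3]=obs["ee_pos"]
    M=T@np.array(c["mount"]);c["xyz"]=M[:3,3];c["rotation"]=M[:3,:3];return c
E
python3 - <<'E'
from h import *
o=ctrl.get_obs();print(o["ee_pos"],o["orientation"],R.from_rotvec(o["orientation"]).as_matrix().round(3),o["ft_force"])
for n in("scene","top"):
    c=cams.get_image(n);cv2.imwrite(f"pics/{n}0.png",c["image"][:,:,::-1]);print(n,c["xyz"],c["camera_matrix"][0][0],c["k1"])
    for t in("reader","carriage_front","nest","plate","start_key_top","start_key","bottle","dish","next_plate"):
        try: print(t,[(np.round(d["rect"]).tolist(),round(d["p"],2)) for d in cams.boxes_of(n,t)[:3]])
        except Exception as e: print(t,e)
E
```

```text
[194.47237411 593.35160459 182.11837856] [-4.95459520e-01 -3.10201305e+00  2.28023129e-03] [[-0.95   0.311 -0.   ]
 [ 0.311  0.95  -0.001]
 [ 0.    -0.001 -1.   ]] [ 0.28764259  0.0740822  -0.07217832]
scene [  53.70760717 -982.01962883  966.95941147] 462.09292998834155 -0.17422571947343699
reader [([290.0, 204.0, 159.0, 94.0], 0.88)]
carriage_front [([239.0, 213.0, 61.0, 53.0], 0.96)]
nest [([239.0, 216.0, 63.0, 48.0], 0.59)]
plate [([236.0, 211.0, 34.0, 40.0], 0.93)]
start_key_top [([269.0, 179.0, 8.0, 9.0], 0.47)]
start_key [([270.0, 177.0, 10.0, 10.0], 0.59)]
bottle [([199.0, 174.0, 24.0, 38.0], 0.91)]
dish [([304.0, 322.0, 28.0, 20.0], 0.57)]
next_plate [([172.0, 158.0, 36.0, 31.0], 0.94)]
top [ 348.37052822 -295.358716   1452.92178997] 433.16944466856506 0.05665972150027292
reader [([282.0, 162.0, 102.0, 132.0], 0.68), ([259.0, 200.0, 56.0, 55.0], 0.29)]
carriage_front [([257.0, 201.0, 56.0, 59.0], 0.91), ([160.0, 210.0, 41.0, 25.0], 0.46)]
nest []
plate [([254.0, 200.0, 45.0, 36.0], 0.8), ([360.0, 215.0, 16.0, 16.0], 0.33)]
start_key_top [([256.0, 164.0, 10.0, 8.0], 0.43)]
start_key [([252.0, 161.0, 6.0, 5.0], 0.54)]
bottle [([203.0, 207.0, 21.0, 22.0], 0.62)]
dish [([360.0, 216.0, 14.0, 20.0], 0.58)]
next_plate [([159.0, 211.0, 38.0, 24.0], 0.92), ([359.0, 215.0, 15.0, 19.0], 0.23), ([253.0, 161.0, 7.0, 8.0], 0.16)]
```

```bash
python3 - <<'E'
from h import *
a=cv2.imread("pics/top0.png")[70:270,130:390];b=cv2.imread("pics/scene0.png")[120:350,140:400]
cv2.imwrite("pics/topc.png",cv2.resize(a,None,fx=3,fy=3,interpolation=2));cv2.imwrite("pics/scenec.png",cv2.resize(b,None,fx=2.6,fy=2.6,interpolation=2))
c=cams.get_image("top")
print(c["rotation"])
for p in([211,128],[282,162]):print(onz(c,p,0))
E
```

```text
[-2.14878783  2.14713323 -0.11468485]Traceback (most recent call last):
  File "<stdin>", line 6, in <module>
  File "h.py", line 10, in onz
    o,d=ray(c,uv); return (o+d*(z-o[2])/d[2]).round(1)
                                        ~^^^
IndexError: invalid index to scalar variable.
```

View pics/topc.png

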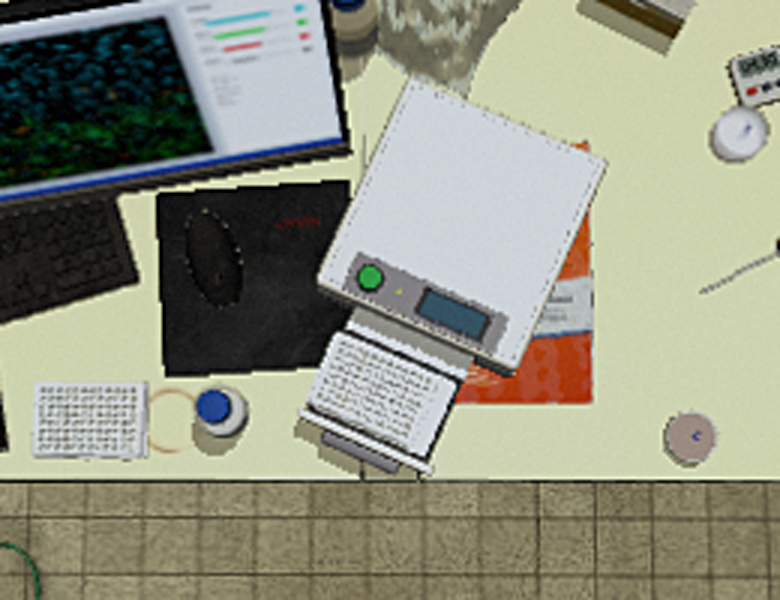

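View pics/scenec.png

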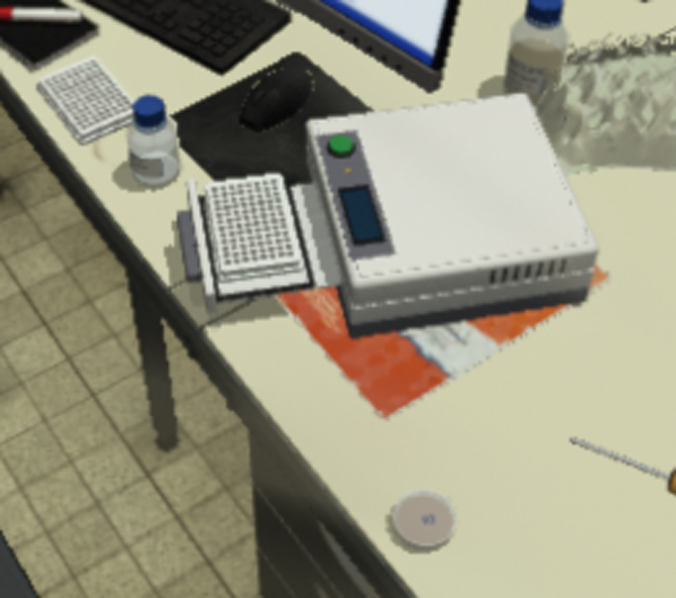

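The top picture shows the reader turned about 25° with its carriage towards the robot: deck corners in the crop at (415,78), (605,162), (515,372), (320,280), key at (370,278). The scene crop shows the same: corners at (307,122), (530,97), (595,240), (355,275), key at (341,146). I'll fit the reader pose to these.

```bash
sed -i 's/np.array(c\["rotation"\])/rot(c)/g' h.py; cat >> h.py <<'E'
def rot(c):
    r=np.array(c["rotation"]); return r if r.shape==(3,3) else R.from_rotvec(r).as_matrix()
def world(p,P): # reader pose p=(x,y,yaw), point P in reader frame
    a,b=np.cos(p[2]),np.sin(p[2]); return np.array([p[0]+a*P[0]-b*P[1],p[1]+b*P[0]+a*P[1],P[2]])
E
python3 - <<'E'
from h import *
from scipy.optimize import least_squares
ct,cs=cams.get_image("top"),cams.get_image("scene")
print(ct["rotation"],cs["rotation"])
FL,BL,BR,FR,K=[0,118,92],[250,118,92],[250,-118,92],[0,-118,92],[28,64,101]
obs=[(ct,np.array(u)/3+[130,70],P) for u,P in(((415,78),BL),((605,162),BR),((515,368),FR),((320,278),FL),((370,278),K))]
obs+=[(cs,np.array(u)/2.6+[140,120],P) for u,P in(((307,122),FL),((530,97),BL),((595,240),BR),((355,275),FR),((341,146),K))]
f=lambda p:np.concatenate([proj(c,world(p,P))-u for c,u,P in obs])
import h
s=least_squares(lambda p:f([p[0],p[1],p[2]]),[700,-250,-.4],diff_step=1e-3,x_scale=[100,100,1]);p=s.x
print(p,np.degrees(p[2]),f(p).reshape(-1,2))
for n,P in dict(key=[28,64,101],nest=[-75,0,40],front=[-150,0,48]).items():print(n,world(p,P).round(1))
for n in("bottle","dish","next_plate"):
    u=cams.boxes_of("top",n)[0]["rect"][:2];print(n,onz(ct,u,50 if n=="bottle" else 7))
E
```

```text
[-2.14878783  2.14713323 -0.11468485] [-2.27374264  0.70903522 -0.28763266]
[ 5.44620716e+02 -3.14107509e+02 -4.14929035e-01] -23.773682499597268 [[-2.33333333 -1.8       ]
 [ 1.73333333 -1.5       ]
 [ 0.93333333  0.83333333]
 [-2.26666667  1.13333333]
 [ 0.06666667 -0.56666667]
 [-0.87692308 -1.22307692]
 [-1.24615385 -2.70769231]
 [ 3.05384615  3.09230769]
 [-0.83846154  4.63076923]
 [ 0.04615385 -0.85384615]]
key [ 596.  -266.8  101. ]
nest [ 476.  -283.9   40. ]
front [ 407.3 -253.6   48. ]
bottle [ 456.1 -104.6   50. ]
dish [ 435.  -618.6    7. ]
next_plate [448.4  52.3   7. ]
```

```bash
cat >> h.py <<'E'
def arc(target,yaw_y,N,obs=None):
    """constant row taking the tool to target (mm) with its y axis at heading yaw_y, in N rows"""
    o=obs or ctrl.get_obs();M=R.from_rotvec(o["orientation"]).as_matrix()
    h0=np.arctan2(M[1,1],M[0,1]);d=(h0-yaw_y+np.pi)%(2*np.pi)-np.pi;th=d/N
    S=np.zeros((2,2))
    for k in range(N):
        a=h0-th*k; y=np.array([np.cos(a),np.sin(a)]);S+=np.c_[[-y[1],y[0]],y]
    D=np.array(target)-o["ee_pos"]
    s=np.linalg.solve(S,D[:2]); return np.r_[s/25,-D[2]/N/25].round(3),round(np.degrees(th)/5,3)
E
python3 - <<'E'
from h import *
c=cams.get_image("wrist");print(np.array(c["mount"]).round(3),c["camera_matrix"],c["k1"])
print(arc([470,-215,290],np.radians(-23.8),44), arc([470,-215,290],np.radians(-23.8),40))
E
```

```text
[[ 1.00000e-03 -9.62000e-01 -2.72000e-01  7.44440e+01]
 [ 1.00000e+00  1.00000e-03  0.00000e+00  1.98200e+00]
 [ 0.00000e+00 -2.72000e-01  9.62000e-01 -2.01191e+02]
 [ 0.00000e+00  0.00000e+00  0.00000e+00  1.00000e+00]] [[331.90482617   0.         251.9785386 ]
 [  0.         331.90482617 194.64454284]
 [  0.           0.           1.        ]] -0.04141655553911328
(array([-0.87 , -0.096, -0.097]), np.float64(0.435)) (array([-0.956, -0.108, -0.107]), np.float64(0.478))
```

>>> move_arm:
  steps:
    - [[-0.87, -0.096, -0.02], 0.435, 0.3]
    - [[-0.87, -0.096, -0.02], 0.435, 0.3]
    - [[-0.87, -0.096, -0.02], 0.435, 0.3]
    - [[-0.87, -0.096, -0.02], 0.435, 0.3]
    - [[-0.87, -0.096, -0.02], 0.435, 0.3]
    - [[-0.87, -0.096, -0.02], 0.435, 0.3]
    - [[-0.87, -0.096, -0.02], 0.435, 0.3]
    - [[-0.87, -0.096, -0.02], 0.435, 0.3]
    - [[-0.87, -0.096, -0.02], 0.435, 0.3]
    - [[-0.87, -0.096, -0.02], 0.435, 0.3]
    - [[-0.87, -0.096, -0.02], 0.435, 0.3]
    - [[-0.87, -0.096, -0.02], 0.435, 0.3]
    - [[-0.87, -0.096, -0.02], 0.435, 0.3]
    - [[-0.87, -0.096, -0.02], 0.435, 0.3]
    - [[-0.87, -0.096, -0.02], 0.435, 0.3]
    - [[-0.87, -0.096, -0.02], 0.435, 0.3]
    - [[-0.87, -0.096, -0.02], 0.435, 0.3]
    - [[-0.87, -0.096, -0.02], 0.435, 0.3]
    - [[-0.87, -0.096, -0.02], 0.435, 0.3]
    - [[-0.87, -0.096, -0.02], 0.435, 0.3]

```text
t: 3.02
ee_pos: [496.7, 290.3, 193.0]
orientation: [1.612, 2.696, 0.0]
ft_force: [0.8, 0.6, -0.1]
width: 61.4
grasp_force: 0.0
```

>>> move_arm:
  steps:
    - [[-0.87, -0.096, -0.02], 0.435, 0.3]
    - [[-0.87, -0.096, -0.02], 0.435, 0.3]
    - [[-0.87, -0.096, -0.02], 0.435, 0.3]
    - [[-0.87, -0.096, -0.02], 0.435, 0.3]
    - [[-0.87, -0.096, -0.02], 0.435, 0.3]
    - [[-0.87, -0.096, -0.02], 0.435, 0.3]
    - [[-0.87, -0.096, -0.02], 0.435, 0.3]
    - [[-0.87, -0.096, -0.02], 0.435, 0.3]
    - [[-0.87, -0.096, -0.02], 0.435, 0.3]
    - [[-0.87, -0.096, -0.02], 0.435, 0.3]
    - [[-0.87, -0.096, -0.02], 0.435, 0.3]
    - [[-0.87, -0.096, -0.02], 0.435, 0.3]
    - [[-0.87, -0.096, -0.02], 0.435, 0.3]
    - [[-0.87, -0.096, -0.02], 0.435, 0.3]
    - [[-0.87, -0.096, -0.02], 0.435, 0.3]
    - [[-0.87, -0.096, -0.02], 0.435, 0.3]

```text
t: 4.35
ee_pos: [530.6, -52.9, 201.0]
orientation: [2.345, 2.091, 0.0]
ft_force: [-0.3, -0.5, 0.0]
width: 61.7
grasp_force: 0.0
```

>>> move_arm:
  steps:
    - [[-0.87, -0.1, 0], 0.435, 0.3]
    - [[-0.87, -0.1, 0], 0.435, 0.3]
    - [[-0.87, -0.1, 0], 0.435, 0.3]
    - [[-0.87, -0.1, 0], 0.435, 0.3]
    - [[-0.87, -0.1, 0], 0.435, 0.3]
    - [[-0.87, -0.1, 0], 0.435, 0.3]
    - [[-0.87, -0.1, 0], 0.435, 0.3]
    - [[0, 0, 0], 0.3, 0.3]
    - [[0, 0, 0], 0, 0.3]

```text
t: 5.1
ee_pos: [479.2, -196.8, 201.0]
orientation: [2.625, 1.726, 0.0]
ft_force: [0.2, -0.4, -0.7]
width: 61.1
grasp_force: 0.0
```

```bash
python3 - <<'E'
from h import *
o=ctrl.get_obs();print(o["ee_pos"],o["orientation"],o["qpos"],o["width"])
c=wristcam(cams.get_image("wrist"),o)
for t in("nest","plate","start_key_top","carriage_front"):print(t,[(np.round(d["rect"]).tolist(),round(d["p"],2)) for d in cams.boxes_of("wrist",t)[:2]])
im=cv2.resize(c["image"][:,:,::-1],None,fx=1.5625,fy=1.5625,interpolation=2);cv2.imwrite("pics/w1.png",im)
p=[544.6,-314.1,-.4149]
for P in([28,64,101],[-75,0,40],[-150,0,48],[0,118,92],[0,-118,92]):print(P,proj(c,world(p,P)),proj(c,world(p,P))*1.5625)
np.save("w1.npy",dict(c=c,o=o),allow_pickle=True)
E
```

```text
[ 479.16817825 -196.84427196  200.99793944] [2.62481918e+00 1.72586732e+00 2.03078087e-04] [-4.12755778e-01  2.43417410e-01  1.84807152e+00 -6.09243638e-06
  1.04985837e+00 -5.24147667e-03] 61.11441411859904
nest [([283.0, 235.0, 140.0, 134.0], 0.93)]
plate [([279.0, 225.0, 76.0, 104.0], 0.76)]
start_key_top [([390.0, 200.0, 30.0, 25.0], 0.91)]
carriage_front [([282.0, 237.0, 139.0, 132.0], 0.66)]
[28, 64, 101] [393. 204.] [614.0625 318.75  ]
[-75, 0, 40] [278.7 239.7] [435.46875 374.53125]
[-150, 0, 48] [214.4 242. ] [335.    378.125]
[0, 118, 92] [366.6 145.9] [572.8125  227.96875]
[0, -118, 92] [344.6 353.8] [538.4375 552.8125]
```

View pics/w1.png

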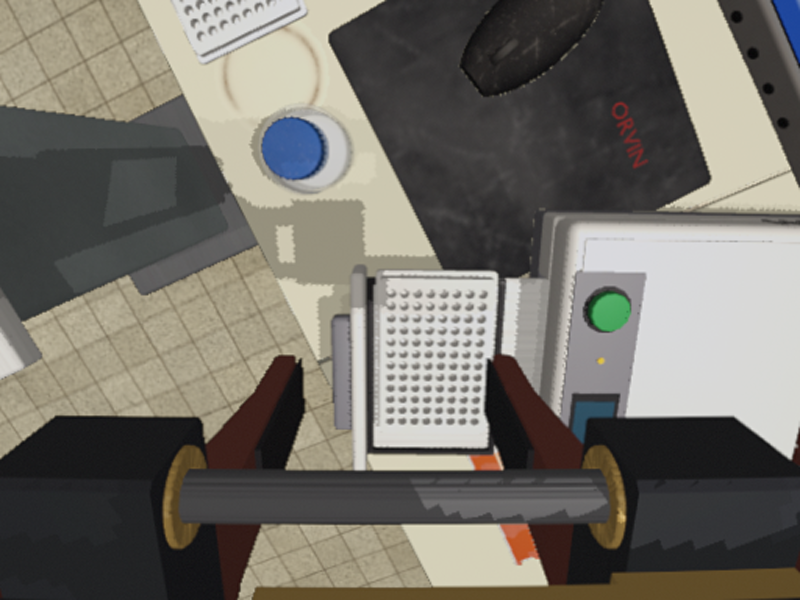

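The wrist picture shows the plate aligned with the nest, its +y edge at row ~272 (cols 376–499), key at (608,310), the panel's left end at (352–366,268), the grip bar at col 333, rows 316–428. I refine the reader pose with these.

```bash
python3 - <<'E'
from h import *
from scipy.optimize import least_squares
c=np.load("w1.npy",allow_pickle=True).item()["c"]
obs=[((608,310),[28,64,101]),((352,268),[-135,79,64]),((333,316),[-150,45,55]),((336,428),[-150,-45,55])]
f=lambda p:np.concatenate([proj(c,world(p,P))-np.array(u)/1.5625 for u,P in obs])
s=least_squares(f,[544.6,-314,-.415],diff_step=1e-3,x_scale=[100,100,1]);p=s.x;print(p,np.degrees(p[2]),f(p).reshape(-1,2).round(1))
def loc(W): 
    d=np.array(W)[:2]-p[:2];a,b=np.cos(p[2]),np.sin(p[2]);return (a*d[0]+b*d[1]).round(1),(-b*d[0]+a*d[1]).round(1)
for u,z in(((376,271),50),((498,271),50),((372,448),46),((493,448),46),((372,455),44),((430,452),44)):print(u,"nest-rel",loc(onz(c,np.array(u)/1.5625,z)))
for n,P in dict(key=[28,64,101],nest=[-75,0,40],front=[-150,0,48]).items():print(n,world(p,P).round(1))
np.save("p.npy",p)
for n in("bottle",):print(onz(c,np.array([305,150])/1.5625,50))
h=-p[2]
for g in(40,): print("pre-push", world(p,[-75,64+16+g,48]).round(1), arc(world(p,[-75,120,100]),p[2],8))
E
```

```text
[ 5.45861317e+02 -3.08191987e+02 -4.18431161e-01] -23.974339558192163 [[ 3.6 -0.3]
 [-0.9  1. ]
 [-1.5 -1. ]
 [-1.6  0.9]]
(376, 271) nest-rel (np.float64(-118.5), np.float64(75.2))
(498, 271) nest-rel (np.float64(-33.9), np.float64(76.3))
(372, 448) nest-rel (np.float64(-121.4), np.float64(-65.9))
(493, 448) nest-rel (np.float64(-27.3), np.float64(-65.0))
(372, 455) nest-rel (np.float64(-121.5), np.float64(-73.4))
(430, 452) nest-rel (np.float64(-76.1), np.float64(-70.2))
key [ 597.5 -261.1  101. ]
nest [ 477.3 -277.7   40. ]
front [ 408.8 -247.2   48. ]
[458.1 -98.9  50. ]
pre-push [ 526.1 -168.1   48. ] (array([0.217, 0.158, 0.504]), np.float64(0.022))
```

```bash
python3 - <<'E'
from h import *
p=np.load("p.npy");print(arc(world(p,[-75,106,100]),p[2],6))
E
```

```text
(array([0.196, 0.21 , 0.672]), np.float64(0.029))
```

>>> move_arm:
  steps:
    - [[0.196, 0.21, 0.5], 0.03, 0.5]
    - [[0.196, 0.21, 0.5], 0.03, 0.5]
    - [[0.196, 0.21, 0.5], 0.03, 0.5]
    - [[0.196, 0.21, 0.8], 0.03, 0.5]
    - [[0.196, 0.21, 0.9], 0.03, 0.5]
    - [[0.196, 0.21, 0.9], 0.03, 0.5]
    - [[0, 0, 0.7], 0, 0.5]
    - [[0, 0, 0.7], 0, 0.5]
    - [[0, 0, 0.5], 0, 0.5]
    - [[0, 0, 0.12], 0, 0.5]
    - [[0, 0, 0], 0, 0.5]
    - [[0, 0, 0], 0, 0.5]

```text
t: 6.35
ee_pos: [520.3, -181.2, 47.4]
orientation: [-2.635, -1.709, 0.001]
ft_force: [-0.5, -0.4, 0.4]
width: 43.9
grasp_force: 0.0
```

```bash
cat > st.py <<'E'
from h import *
import sys
p=np.load("p.npy");o=ctrl.get_obs();d=o["ee_pos"][:2]-p[:2];a,b=np.cos(p[2]),np.sin(p[2]);r=np.array([[a,b],[-b,a]])
print("t",round(o["t"],2),"tcp in reader",(r@d).round(1),round(o["ee_pos"][2],1),"F reader",(r@o["ft_force"][:2]).round(2),round(o["ft_force"][2],2),"width",round(o["width"],1))
if len(sys.argv)>1:
    c=wristcam(cams.get_image("wrist"),o);np.save(sys.argv[1]+".npy",dict(c=c,o=o),allow_pickle=True)
    cv2.imwrite(f"pics/{sys.argv[1]}.png",cv2.resize(c["image"][:,:,::-1],None,fx=1.5625,fy=1.5625,interpolation=2))
E
python3 st.py w2
```

```text
t 6.35 tcp in reader [-74.9 105.7] 47.4 F reader [-0.28 -0.55] 0.4 width 43.9
```

View pics/w2.png

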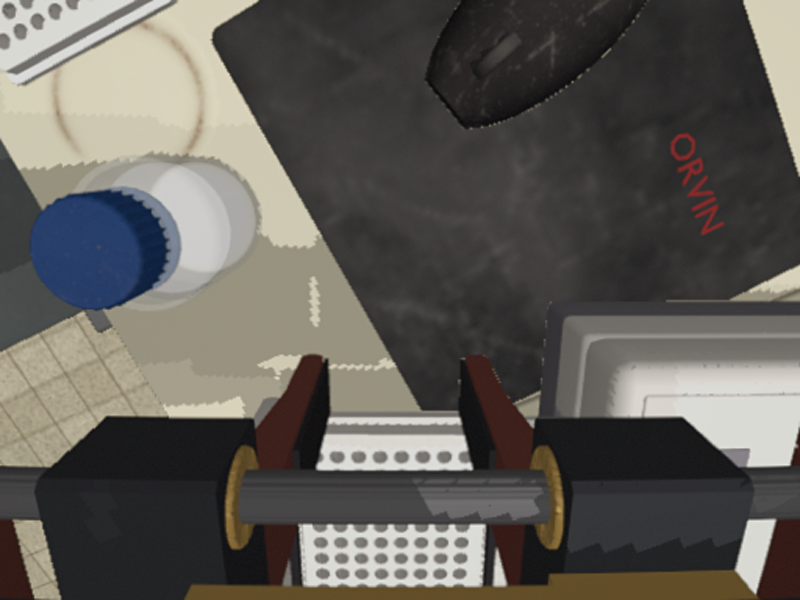

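The plate's edge (row ~413, cols 325–475) is centred between the fingertips (cols 328 and 460), still ~20 mm away; now push.

>>> move_arm:
  steps:
    - [[-0.2, 0, 0], 0, 0.5]
    - [[-0.2, 0, 0], 0, 0.5]
    - [[-0.2, 0, 0], 0, 0.5]
    - [[-0.05, 0, 0], 0, 0.5]
    - [[-0.05, 0, 0], 0, 0.5]
    - [[-0.05, 0, 0], 0, 0.5]
    - [[-0.05, 0, 0], 0, 0.5]
    - [[-0.05, 0, 0], 0, 0.5]
    - [[-0.05, 0, 0], 0, 0.5]
    - [[-0.05, 0, 0], 0, 0.5]
    - [[-0.05, 0, 0], 0, 0.5]
    - [[-0.05, 0, 0], 0, 0.5]
    - [[-0.05, 0, 0], 0, 0.5]
    - [[0, 0, 0], 0, 0.5]

```text
t: 7.57
ee_pos: [508.9, -206.8, 47.9]
orientation: [-2.636, -1.709, 0.0]
ft_force: [0.2, -0.7, -0.4]
width: 43.8
grasp_force: 0.0
```

```bash
python3 st.py w3
```

```text
t 7.57 tcp in reader [-75.   77.7] 47.9 F reader [ 0.45 -0.56] -0.38 width 43.8
```

View pics/w3.png

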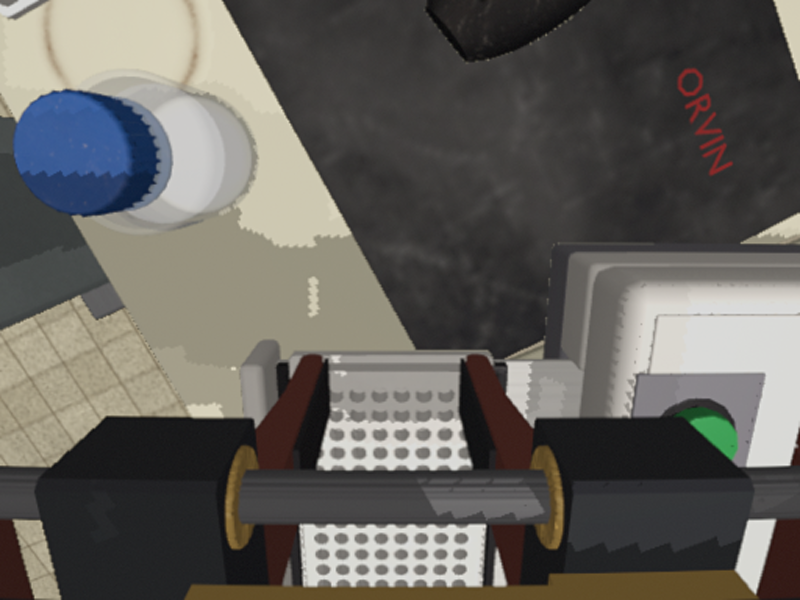

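```bash
python3 - <<'E'
from h import *
p=np.load("p.npy");a,b=np.cos(p[2]),np.sin(p[2])
loc=lambda W:(np.array([[a,b],[-b,a]])@(W[:2]-p[:2])).round(1)
for n,us in(("w1",[((430,271),50),((360,268),64)]),("w2",[((400,412),50)]),("w3",[((400,352),50),((400,352),46),((268,341),64),((300,356),48),((480,356),48)])):
    c=np.load(n+".npy",allow_pickle=True).item()["c"]
    for u,z in us:print(n,u,z,loc(onz(c,np.array(u)/1.5625,z)))
c=np.load("w3.npy",allow_pickle=True).item()["c"]
cv2.imwrite("pics/w3c.png",cv2.resize(c["image"][210:310,150:330,::-1],(800,444),interpolation=2))
cs=cams.get_image("scene");cv2.imwrite("pics/s3.png",cv2.resize(cs["image"][170:260,180:300,::-1],(800,600),interpolation=2))
E
```

```text
w1 (430, 271) 50 [-81.1  75.7]
w1 (360, 268) 64 [-128.8   80.2]
w2 (400, 412) 50 [-72.5  78.4]
w3 (400, 352) 50 [-72.7  77.3]
w3 (400, 352) 46 [-72.6  75.7]
w3 (268, 341) 64 [-123.    87.1]
w3 (300, 356) 48 [-114.2   74.7]
w3 (480, 356) 48 [-39.4  74.7]
```

View pics/s3.png

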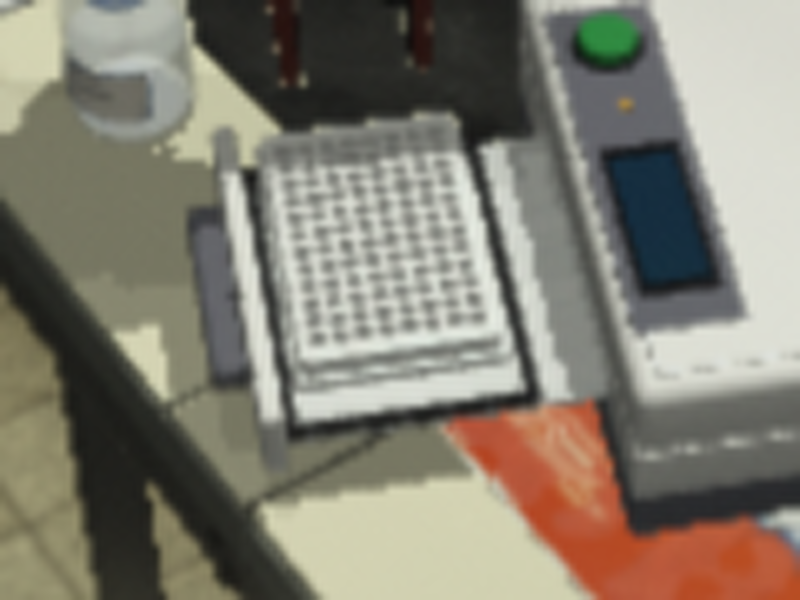

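View pics/w3c.png

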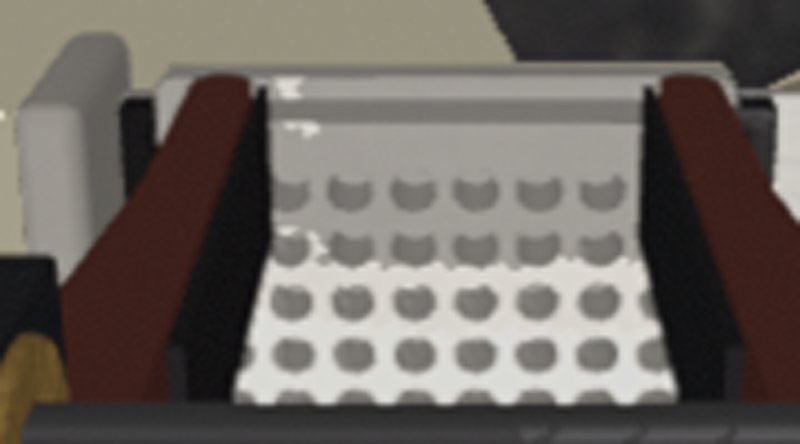

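```bash
python3 - <<'E'
from h import *
p=np.load("p.npy");a,b=np.cos(p[2]),np.sin(p[2])
loc=lambda W:(np.array([[a,b],[-b,a]])@(W[:2]-p[:2])).round(1)
cs=cams.get_image("scene");cw=np.load("w3.npy",allow_pickle=True).item()["c"]
sc=lambda u:np.array(u)/[800/120,600/90]+[180,170]
for x in(-104,-46):
  for y in(67.7,77.7,87.7):
    for z in(48,58,68):
      P=world(p,[x,y,z]);print(x,y,z,"scene crop",((proj(cs,P)-[180,170])*6.667).round(),"wrist x1.56",(proj(cw,P)*1.5625).round())
for n,us,uw in(("L",(285,82),(315,357)),("R",(422,68),(475,357))):
    W=tri(cs,sc(us),cw,np.array(uw)/1.5625);print(n,W,loc(W))
# check: corner of panel & key in scene
for P in([28,64,101],[-135,79,64],[-135,-79,64]):print(P,((proj(cs,world(p,P))-[180,170])*6.667).round())
E
```

```text
-104 67.7 48 scene crop [286. 153.] wrist x1.56 [325. 372.]
-104 67.7 58 scene crop [285. 137.] wrist x1.56 [322. 382.]
-104 67.7 68 scene crop [283. 119.] wrist x1.56 [318. 392.]
-104 77.7 48 scene crop [283. 136.] wrist x1.56 [324. 349.]
-104 77.7 58 scene crop [281. 119.] wrist x1.56 [321. 358.]
-104 77.7 68 scene crop [280. 103.] wrist x1.56 [317. 368.]
-104 87.7 48 scene crop [279. 119.] wrist x1.56 [323. 326.]
-104 87.7 58 scene crop [278. 103.] wrist x1.56 [320. 334.]
-104 87.7 68 scene crop [277.  85.] wrist x1.56 [316. 343.]
-46 67.7 48 scene crop [424. 135.] wrist x1.56 [464. 372.]
-46 67.7 58 scene crop [423. 118.] wrist x1.56 [467. 382.]
-46 67.7 68 scene crop [423. 101.] wrist x1.56 [470. 392.]
-46 77.7 48 scene crop [420. 118.] wrist x1.56 [464. 349.]
-46 77.7 58 scene crop [419. 101.] wrist x1.56 [468. 358.]
-46 77.7 68 scene crop [419.  84.] wrist x1.56 [471. 368.]
-46 87.7 48 scene crop [416. 101.] wrist x1.56 [465. 326.]
-46 87.7 58 scene crop [415.  84.] wrist x1.56 [469. 334.]
-46 87.7 68 scene crop [415.  67.] wrist x1.56 [472. 343.]
L [ 486.6 -189.7   73.3] [-102.3   84.2]
R [ 539.  -213.9   71.1] [-44.6  83.4]
[28, 64, 101] [603.  25.]
[-135, 79, 64] [205. 117.]
[-135, -79, 64] [255. 411.]
```

The scene view shows the plate still up (edge row ~150) and fingertips at (285,82) and (422,68), clear above it. The wrist crop's pad geometry (pads 20 wide at cols 210/295, rows 229–264 raw) puts the tips about 38 mm behind the nominal TCP. I'll back off, shut the fingers, and check where tips and body really are.

>>> move_arm:
  steps:
    - [[0.4, 0, -0.6], -1, 1]
    - [[0.4, 0, -0.6], -1, 1]
    - [[0.4, 0, -0.2], -1, 1]
    - [[0, 0, 0], -1, 1]
    - [[0, 0, 0], -1, 1]
    - [[0, 0, 0], -1, 1]
    - [[0, 0, 0], -1, 1]
    - [[0, 0, 0], -1, 1]
    - [[0, 0, 0], -1, 1]
    - [[0, 0, 0], -1, 1]
    - [[0, 0, 0], -1, 1]
    - [[0, 0, 0], -1, 1]
    - [[0, 0, 0], -1, 1]
    - [[0, 0, 0], -1, 1]
    - [[0, 0, 0], -1, 1]
    - [[0, 0, 0], -1, 1]
    - [[0, 0, 0], -1, 1]
    - [[0, 0, 0], -1, 1]
    - [[0, 0, 0], 0, 1]

```text
t: 9.3
ee_pos: [518.7, -178.2, 82.9]
orientation: [-0.65, -3.074, 0.0]
ft_force: [-0.5, 0.6, 1.0]
width: 0.6
grasp_force: 0.0
```

```bash
python3 st.py w4; python3 - <<'E'
from h import *
print(ctrl.grip_depth)
p=np.load("p.npy");o=ctrl.get_obs();T=o["ee_pos"];M=R.from_rotvec(o["orientation"]).as_matrix()
c=cams.get_image("scene");w=np.load("w4.npy",allow_pickle=True).item()["c"]
np.save("s4.npy",c,allow_pickle=True)
x0,y0=150,90
a=cv2.resize(c["image"][y0:y0+150,x0:x0+130,::-1],(520,600),interpolation=2)
for s in(0,19,38,80,118):
    P=T+M@[0,0,-s];u=(proj(c,P)-[x0,y0])*4;print(s,u,proj(w,P));cv2.circle(a,tuple(int(v) for v in u),3,(0,0,255),-1)
b=cv2.resize(w["image"][190:330,170:330,::-1],(280,245),interpolation=2)
m=np.zeros((600,800,3),np.uint8);m[:,:520]=a;m[:245,520:]=b;cv2.imwrite("pics/m4.png",m)
E
```

```text
t 9.3 tcp in reader [-77.6 107.7] 82.9 F reader [-0.69  0.35] 0.95 width 0.6
18.700000000000003
0 [318.8 331.2] [248.9 221.3]
19 [317.6 310.8] [248.6 232.5]
38 [316.4 290.4] [248.2 246. ]
80 [314.  243.6] [247.1 288.6]
118 [311.6 199.6] [245.3 355.9]
```

View pics/m4.png

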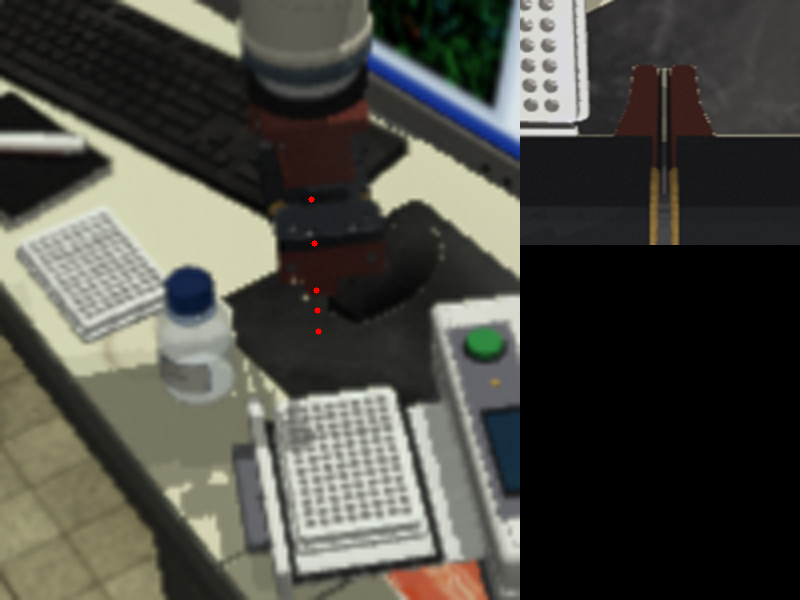

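The montage shows the shut tips ending at row ~285 (38–40 mm behind the nominal TCP) and the body starting at row ~243 (80 mm, as stated). So tip height is TCP + 38. I refit the reader pose with all cameras, correcting panel corner heights.

```bash
python3 - <<'E'
from h import *
from scipy.optimize import least_squares
L=lambda n:np.load(n+".npy",allow_pickle=True).item()
w1,w3=L("w1")["c"],L("w3")["c"];cs=L("s4");ct=cams.get_image("top")
K,PO,PI,PN=[28,64,101],[-135,79,64],[-125,79,64],[-135,-79,64]
obs=[(w1,np.array([608,311])/1.5625,K),(w1,np.array([353,275])/1.5625,PO),(w3,(155,232.5),PO),(w3,(167.6,232.5),PI),
 (cs,np.array([485,340])/4+[150,90],K),(cs,np.array([215,130])/6.667+[180,170],PO),(cs,np.array([258,418])/6.667+[180,170],PN),
 (ct,np.array([370,277])/3+[130,70],K),(ct,np.array([304,412])/3+[130,70],PO),(ct,np.array([432,472])/3+[130,70],PN)]
f=lambda p:np.concatenate([proj(c,world(p,P))-u for c,u,P in obs])
s=least_squares(f,[544.6,-314,-.415],diff_step=1e-3,x_scale=[100,100,1],loss="soft_l1");p=s.x;print(p,np.degrees(p[2]),f(p).reshape(-1,2).round(1).tolist())
np.save("p.npy",p)
a,b=np.cos(p[2]),np.sin(p[2]);loc=lambda W:(np.array([[a,b],[-b,a]])@(W[:2]-p[:2])).round(1)
print("plate end",loc(onz(w3,np.array((400,352))/1.5625,44)),"bottle",loc(np.array([458,-99,0])))
for n,q,y in(("start",[-75,107,20],p[2]+np.pi/2),):print(arc(world(p,q),y,4))
E
python3 st.py
```

```text
[ 5.46498358e+02 -3.08619256e+02 -4.07130711e-01] -23.326871474423562 [[3.7, -1.0], [-1.6, -1.9], [-2.5, 1.1], [1.4, 0.9], [-0.9, -1.2], [-1.3, -1.5], [0.3, -0.6], [-1.8, -0.7], [-3.9, 0.5], [-1.4, 0.1]]
plate end [-72.5  75.9] bottle [-164.3  157.4]
(array([-0.021, -0.017,  0.629]), np.float64(-0.045))
t 9.45 tcp in reader [-77.1 108.7] 82.9 F reader [-0.26  0.8 ] -0.12 width 0.6
```

>>> move_arm:
  steps:
    - [[-0.05, 0, 0.7], -0.1, 1]
    - [[-0.05, 0, 0.7], -0.08, 1]
    - [[0, 0, 0.7], 0, 1]
    - [[0, 0, 0.5], 0, 1]
    - [[0, 0, 0.24], 0, 1]
    - [[0, -0.3, 0], 0, 1]
    - [[0, -0.3, 0], 0, 1]
    - [[0, -0.1, 0], 0, 1]
    - [[0, -0.05, 0], 0, 1]
    - [[0, -0.05, 0], 0, 1]
    - [[0, -0.05, 0], 0, 1]
    - [[0, -0.05, 0], 0, 1]
    - [[0, -0.05, 0], 0, 1]
    - [[0, -0.05, 0], 0, 1]

```text
t: 10.62
ee_pos: [511.3, -202.3, 12.0]
orientation: [0.631, 3.077, -0.0]
ft_force: [0.8, 0.4, 0.3]
width: 0.6
grasp_force: 0.0
```

```bash
python3 st.py w5
```

```text
t 10.62 tcp in reader [-74.4  83.6] 12.0 F reader [0.58 0.74] 0.32 width 0.6
```

```bash
cat > pl.py <<'E'
from h import *
p=np.load("p.npy");a,b=np.cos(p[2]),np.sin(p[2]);loc=lambda W:(np.array([[a,b],[-b,a]])@(W[:2]-p[:2])).round(1)
for n in("scene","top"):
    c=cams.get_image(n);r=cams.cut_out(n,"plate")
    for d in r[:1]:
        m=np.argwhere(d["pixels"]);u=m.mean(0)[::-1];print(n,round(d["p"],2),np.round(d["rect"],1),len(m),"centroid",u.round(1),loc(onz(c,u,54)),"nest exp y0 x-75")
np.save("sc.npy",0)
E
python3 pl.py
```

```text
scene 0.66 [235.7 208.9  38.8  40.1] 1276 centroid [236.4 207.4] [-77.1   3.7] nest exp y0 x-75
top 0.68 [257.1 203.6  39.3  27.9] 512 centroid [261.1 204. ] [-79.9 -15.4] nest exp y0 x-75
```

>>> move_arm:
  steps:
    - [[0, -0.05, 0], 0, 1]
    - [[0, -0.05, 0], 0, 1]
    - [[0, -0.05, 0], 0, 1]
    - [[0, -0.05, 0], 0, 1]
    - [[0, 0, 0], 0, 1]

```text
t: 11.28
ee_pos: [509.1, -207.1, 11.8]
orientation: [-0.631, -3.077, -0.0]
ft_force: [0.6, 0.9, 0.2]
width: 0.6
grasp_force: 0.0
```

```bash
python3 st.py; python3 pl.py
```

```text
t 11.28 tcp in reader [-74.5  78.4] 11.8 F reader [0.15 1.06] 0.19 width 0.6
scene 0.78 [236.7 211.1  34.6  38.9] 1229 centroid [236.5 207.9] [-77.    1.7] nest exp y0 x-75
top 0.76 [257.5 202.6  34.2  31.1] 505 centroid [262.  204.7] [-80.9 -19. ] nest exp y0 x-75
```

```bash
cat > fl.py <<'E'
from h import *
c0=np.load("s4.npy",allow_pickle=True).item();c=cams.get_image("scene")
g=lambda c:cv2.cvtColor(c["image"],cv2.COLOR_RGB2GRAY)
p=np.load("p.npy")
y0=12
for y in(12,2):print("expected centre",y,proj(c0,world(p,[-75,y,54])),proj(c0,world(p,[-75,y-50,54])))
# affine ECC on plate top, -y two thirds
m=np.zeros((384,512),np.uint8);poly=np.array([proj(c0,world(p,[-75+x,12+y,55])) for x,y in((-38,-62),(38,-62),(38,20),(-38,20))]).astype(np.int32)
cv2.fillPoly(m,[poly],255)
I0,I1=g(c0).astype(np.float32),g(c).astype(np.float32)
W=np.eye(2,3,dtype=np.float32)
try:
    cc,W=cv2.findTransformECC(I0,I1,W,cv2.MOTION_TRANSLATION,(3,200,1e-5),m,3);print("ecc",round(cc,3),"shift px",W[:,2])
except Exception as e:print(e)
J=(proj(c0,world(p,[-75,-15,54]))-proj(c0,world(p,[-75,-5,54])));print("px per 10mm of -y",J)
cv2.imwrite("pics/last.png",cv2.resize(c["image"][160:240,200:290,::-1],(675,600),interpolation=2))
E
python3 fl.py
```

```text
expected centre 12 [236.6 205. ] [239.9 218.9]
expected centre 2 [237.3 207.7] [240.5 221.8]
OpenCV(4.12.0) /io/opencv/modules/video/src/ecc.cpp:589: error: (-7:Iterations do not converge) The algorithm stopped before its convergence. The correlation is going to be minimized. Images may be uncorrelated or non-overlapped in function 'findTransformECC'

px per 10mm of -y [0.6 2.8]
```

```bash
cat > prof.py <<'E'
from h import *
p=np.load("p.npy")
def prof(c,ys=np.arange(-76,-44,2),z=46):
    g=cv2.cvtColor(c["image"],cv2.COLOR_RGB2GRAY).astype(np.float32)
    out=[]
    for y in ys:
        u=np.array([proj(c,world(p,[x,y,z])) for x in range(-100,-45,6)],np.float32)
        out.append(cv2.remap(g,u[:,:1].copy(),u[:,1:].copy(),1).mean())
    return np.round(out).astype(int)
print(np.arange(-76,-44,2))
for n,c in(("s4",np.load("s4.npy",allow_pickle=True).item()),("now",cams.get_image("scene"))):print(n,prof(c))
E
python3 prof.py
```

```text
[-76 -74 -72 -70 -68 -66 -64 -62 -60 -58 -56 -54 -52 -50 -48 -46]
s4 [ 47  52  88 146 192 209 216 216 214 202 174 150 162 172 154 133]
now [ 46  52  87 144 190 208 213 211 191 159 151 167 169 148 130 135]
```

>>> move_arm:
  steps:
    - [[0, -0.05, 0], 0, 1]
    - [[0, -0.05, 0], 0, 1]
    - [[0, -0.05, 0], 0, 1]
    - [[0, -0.05, 0], 0, 1]
    - [[0, -0.05, 0], 0, 1]
    - [[0, 0, 0], 0, 1]

```text
t: 12.08
ee_pos: [506.7, -212.9, 11.9]
orientation: [0.631, 3.077, -0.0]
ft_force: [1.2, -0.2, -0.3]
width: 0.4
grasp_force: 0.0
```

```bash
python3 st.py;python3 prof.py
```

```text
t 12.08 tcp in reader [-74.5  72.1] 11.9 F reader [1.17 0.25] -0.34 width 0.4
[-76 -74 -72 -70 -68 -66 -64 -62 -60 -58 -56 -54 -52 -50 -48 -46]
s4 [ 47  52  88 146 192 209 216 216 214 202 174 150 162 172 154 133]
now [ 46  52  87 143 183 180 158 151 168 167 145 128 142 176 207 216]
```

>>> move_arm:
  steps:
    - [[0, -0.05, 0], 0, 1]
    - [[0, -0.05, 0], 0, 1]
    - [[0, 0, 0], 0, 1]

```text
t: 12.38
ee_pos: [505.7, -215.1, 11.9]
orientation: [0.631, 3.078, -0.0]
ft_force: [0.0, -0.4, 0.5]
width: 0.4
grasp_force: 0.0
```

```bash
python3 st.py w6;python3 prof.py; python3 - <<'E'
from h import *
c=cams.get_image("scene");w=np.load("w6.npy",allow_pickle=True).item()["c"]
m=np.zeros((600,800,3),np.uint8);m[:,:450]=cv2.resize(c["image"][165:245,210:270,::-1],(450,600),interpolation=2);m[:350,450:]=cv2.resize(w["image"][150:350,150:350,::-1],(350,350),interpolation=2)
cv2.imwrite("pics/m6.png",m)
E
```

```text
t 12.38 tcp in reader [-74.5  69.7] 11.9 F reader [ 0.2  -0.39] 0.47 width 0.4
[-76 -74 -72 -70 -68 -66 -64 -62 -60 -58 -56 -54 -52 -50 -48 -46]
s4 [ 47  52  88 146 192 209 216 216 214 202 174 150 162 172 154 133]
now [ 46  51  84 133 154 145 152 171 165 140 130 144 185 210 216 204]
```

View pics/m6.png

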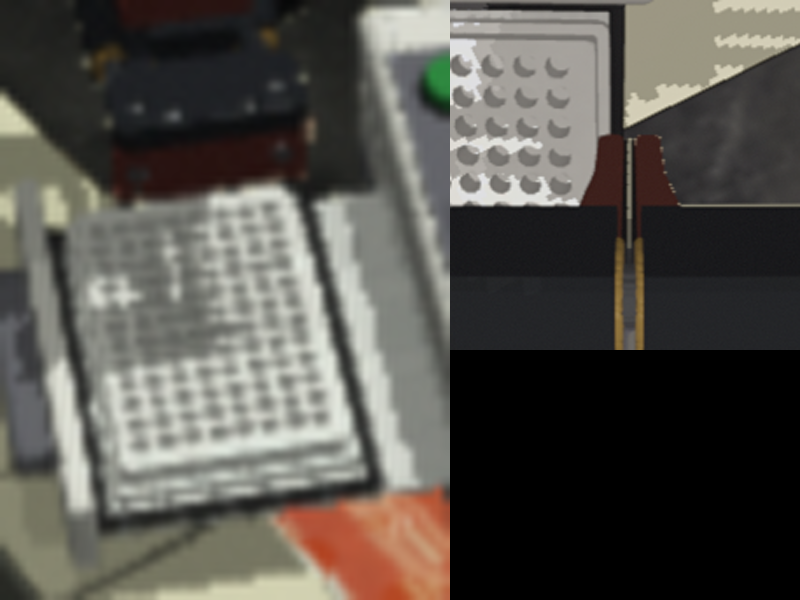

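The scene half shows the plate nearly filling the nest; the wrist half shows the black +y rim uncovered (cols 607–622), so the plate is at or near dropping. A little further.

>>> move_arm:
  steps:
    - [[0, -0.05, 0], 0, 1]
    - [[0, 0, 0], 0, 1]
    - [[0, 0, 0], 0, 1]

```text
t: 12.78
ee_pos: [505.3, -216.1, 11.9]
orientation: [-0.631, -3.078, 0.0]
ft_force: [-0.0, 0.4, -1.1]
width: 0.3
grasp_force: 0.0
```

```bash
python3 st.py w7;python3 prof.py; python3 - <<'E'
from h import *
for n in("w5","w6","w7"):
    c=np.load(n+".npy",allow_pickle=True).item()["c"];g=cv2.cvtColor(c["image"],cv2.COLOR_RGB2GRAY).astype(float)
    print(n,g[175:200,225:256].mean(0).round().astype(int))
E
```

```text
t 12.78 tcp in reader [-74.5  68.6] 11.9 F reader [-0.19  0.39] -1.14 width 0.3
[-76 -74 -72 -70 -68 -66 -64 -62 -60 -58 -56 -54 -52 -50 -48 -46]
s4 [ 47  52  88 146 192 209 216 216 214 202 174 150 162 172 154 133]
now [ 46  49  77 115 128 137 161 172 151 131 135 167 202 216 211 190]
w5 [159 159 151 126 127 152 161 161 160 160 160 148 143 147 148 148 147 148
 148 148 148 148 148 148 148 148 148 148 148 149 150]
w6 [162 162 162 162 162 162 161 152 130 142 163 163 163 163 163 144  92  35
  26  28  30  30  29  32  77 131 151 151 150 150 150]
w7 [162 162 162 162 162 162 161 150 128 144 162 163 163 162 162 159 157 126
  52  25  28  29  29  30  30  30  68 128 150 151 150]
```

```bash
cat > ed.py <<'E'
from h import *
import sys
for n in sys.argv[1:]:
    c=np.load(n+".npy",allow_pickle=True).item()["c"];g=cv2.cvtColor(c["image"],cv2.COLOR_RGB2GRAY).astype(float)
    print(n,"cols225-256",g[175:200,225:256].mean(0).round().astype(int));print("   rows148-176",g[148:176,222:232].mean(1).round().astype(int))
E
python3 ed.py w5 w6 w7
```

```text
w5 cols225-256 [159 159 151 126 127 152 161 161 160 160 160 148 143 147 148 148 147 148
 148 148 148 148 148 148 148 148 148 148 148 149 150]
   rows148-176 [143 136 129 118 111 121 124 124 124 124 124 124 126 124 116 118 151 160
 160 160 161 159 139 128 125 130 142 147]
w6 cols225-256 [162 162 162 162 162 162 161 152 130 142 163 163 163 163 163 144  92  35
  26  28  30  30  29  32  77 131 151 151 150 150 150]
   rows148-176 [144 138 132 116  68  32  25  28  81 150 158 158 156 126 115 129 158 164
 163 164 163 154 125 113 115 138 156 160]
w7 cols225-256 [162 162 162 162 162 162 161 150 128 144 162 163 163 162 162 159 157 126
  52  25  28  29  29  30  30  30  68 128 150 151 150]
   rows148-176 [144 138 132 115  65  30  24  30  88 150 158 158 156 126 115 129 158 163
 163 164 163 151 122 112 115 140 156 160]
```

>>> move_arm:
  steps:
    - [[0, -0.05, 0], 0, 1]
    - [[0, 0, 0], 0, 1]
    - [[0, 0, 0], 0, 1]

```text
t: 13.13
ee_pos: [504.8, -217.3, 11.9]
orientation: [0.631, 3.078, -0.0]
ft_force: [0.1, 0.0, 0.0]
width: 0.5
grasp_force: 0.0
```

```bash
python3 st.py w8;python3 prof.py|tail -1;python3 ed.py w8
```

```text
t 13.13 tcp in reader [-74.5  67.3] 11.9 F reader [0.1  0.06] 0.04 width 0.5
now [ 45  44  65  92 113 144 172 164 140 130 149 188 211 214 199 176]
w8 cols225-256 [162 162 163 164 164 164 162 161 154 141 150 162 162 162 162 162 160 159
 158 134  76  29  27  28  29  30  30  27  48 121 150]
   rows148-176 [144 137 132 114  63  30  24  32  92 150 157 139 118 117 147 162 163 163
 164 162 128 113 114 134 157 161 162 162]
```

Between w7 and w8 the plate-top features shifted by exactly what a 4 mm drop gives, so the plate has dropped. Retreat, rise, and go in front of the grip bar.

```bash
python3 - <<'E'
from h import *
p=np.load("p.npy");o=ctrl.get_obs()
M=R.from_rotvec(o["orientation"]).as_matrix()
o=dict(o);o["ee_pos"]=o["ee_pos"]+M@[0,15,-50]
print(o["ee_pos"],arc(world(p,[-180,0,62]),p[2]+np.pi/2,8,o))
E
```

```text
[ 510.72566117 -203.46605564   61.8817978 ] (array([ 0.528, -0.411, -0.001]), np.float64(0.004))
```

>>> move_arm:
  steps:
    - [[0, 0.3, 0], 0, 1]
    - [[0, 0.3, 0], 0, 1]
    - [[0, 0, -0.7], 0, 1]
    - [[0, 0, -0.7], 0, 1]
    - [[0, 0, -0.6], 0, 1]
    - [[0, 0, 0], 0, 1]

```text
t: 13.73
ee_pos: [512.9, -203.5, 64.4]
orientation: [0.629, 3.073, -0.001]
ft_force: [-0.0, 0.1, -0.2]
width: 0.8
grasp_force: 0.0
```

```bash
python3 st.py w9; python3 prof.py|tail -1; python3 - <<'E'
from h import *
p=np.load("p.npy");print(arc(world(p,[-180,0,62]),p[2]+np.pi/2,8))
E
```

```text
t 13.73 tcp in reader [-72.5  83.2] 64.4 F reader [-0.03  0.05] -0.23 width 0.8
now [ 46  44  65  93 113 145 173 164 141 131 149 188 211 215 200 176]
(array([ 0.53 , -0.414,  0.   ]), np.float64(0.004))
```

>>> move_arm:
  steps:
    - [[0.53, -0.414, 0], 0, 1]
    - [[0.53, -0.414, 0], 0, 1]
    - [[0.53, -0.414, 0], 0, 1]
    - [[0.53, -0.414, 0], 0, 1]
    - [[0.53, -0.414, 0], 0, 1]
    - [[0.53, -0.414, 0], 0, 1]
    - [[0.53, -0.414, 0], 0, 1]
    - [[0.53, -0.414, 0], 0, 1]
    - [[0, 0, 0.7], 0, 1]
    - [[0, 0, 0.7], 0, 1]
    - [[0, 0, 0.7], 0, 1]
    - [[0, 0, 0], 0, 1]

```text
t: 14.83
ee_pos: [378.3, -236.2, 6.3]
orientation: [-0.63, -3.072, -0.004]
ft_force: [-1.1, -0.5, -0.0]
width: 0.2
grasp_force: 0.0
```

```bash
python3 st.py w10; python3 - <<'E'
from h import *
w=np.load("w10.npy",allow_pickle=True).item()["c"];c=cams.get_image("scene")
m=np.zeros((600,800,3),np.uint8);m[:450,:]=cv2.resize(w["image"][96:384,:,::-1],(800,450),interpolation=2);m[420:,560:]=cv2.resize(c["image"][170:240,200:293,::-1],(240,180),interpolation=2)
cv2.imwrite("pics/m10.png",m)
E
```

```text
t 14.83 tcp in reader [-1.831e+02 -1.000e-01] 6.3 F reader [-0.81 -0.89] -0.0 width 0.2
```

View pics/m10.png

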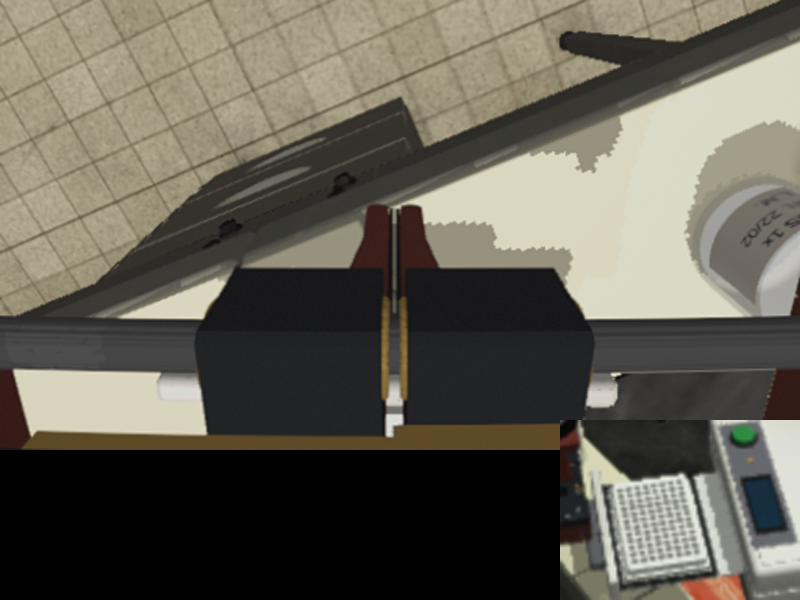

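The wrist view shows the shut fingertips (≈(395,205)) in front of the carriage, and the inset shows the plate lying square in the nest. Raise slightly and push in.

>>> move_arm:
  steps:
    - [[0, 0, -0.15], 0, 1]
    - [[-0.3, 0, 0], 0, 1]
    - [[-0.3, 0, 0], 0, 1]
    - [[-0.3, 0, 0], 0, 1]
    - [[-0.2, 0, 0], 0, 1]
    - [[-0.2, 0, 0], 0, 1]
    - [[-0.2, 0, 0], 0, 1]
    - [[-0.2, 0, 0], 0, 1]
    - [[-0.2, 0, 0], 0, 1]
    - [[-0.2, 0, 0], 0, 1]
    - [[-0.2, 0, 0], 0, 1]
    - [[0, 0, 0], 0, 1]

```text
t: 15.93
ee_pos: [435.0, -261.2, 13.3]
orientation: [0.631, 3.076, -0.001]
ft_force: [-0.8, -0.7, -0.2]
width: 0.6
grasp_force: 0.0
```

```bash
python3 st.py;python3 - <<'E'
from h import *
cams.get_image("scene")
for t in("plate","carriage_front"):print(t,[(np.round(d["rect"],1).tolist(),round(d["p"],2)) for d in cams.boxes_of("scene",t)[:1]])
E
```

```text
t 15.93 tcp in reader [-121.2   -0.6] 13.3 F reader [-0.44 -0.9 ] -0.22 width 0.6
plate [([252.8, 212.3, 31.5, 41.4], 0.58)]
carriage_front [([248.6, 225.3, 41.1, 26.3], 0.91)]
```

>>> move_arm:
  steps:
    - [[-0.2, 0, 0.06], 0, 1]
    - [[-0.2, 0, 0], 0, 1]
    - [[-0.2, 0, 0], 0, 1]
    - [[-0.2, 0, 0], 0, 1]
    - [[-0.2, 0, 0], 0, 1]
    - [[-0.2, 0, 0], 0, 1]
    - [[-0.2, 0, 0], 0, 1]
    - [[-0.2, 0, 0], 0, 1]
    - [[-0.2, 0, 0], 0, 1]
    - [[-0.2, 0, 0], 0, 1]
    - [[-0.2, 0, 0], 0, 1]
    - [[-0.2, 0, 0], 0, 1]
    - [[-0.2, 0, 0], 0, 1]
    - [[0, 0, 0], 0, 1]

```text
t: 17.25
ee_pos: [494.9, -286.8, 11.9]
orientation: [0.631, 3.076, -0.001]
ft_force: [0.5, -0.0, 1.4]
width: 0.7
grasp_force: 0.0
```

```bash
python3 st.py;python3 - <<'E'
from h import *
cams.get_image("scene")
for t in("plate","carriage_front"):print(t,[(np.round(d["rect"],1).tolist(),round(d["p"],2)) for d in cams.boxes_of("scene",t)[:1]])
E
```

```text
t 17.25 tcp in reader [-56.   -0.4] 11.9 F reader [0.52 0.17] 1.38 width 0.7
plate [([265.5, 216.6, 8.8, 20.5], 0.58)]
carriage_front [([261.0, 222.3, 14.7, 26.3], 0.77)]
```

>>> move_arm:
  steps:
    - [[-0.15, 0, 0], 0, 1]
    - [[-0.15, 0, 0], 0, 1]
    - [[-0.15, 0, 0], 0, 1]
    - [[-0.1, 0, 0], 0, 1]
    - [[-0.1, 0, 0], 0, 1]
    - [[-0.05, 0, 0], 0, 1]
    - [[-0.05, 0, 0], 0, 1]
    - [[0, 0, 0], 0, 1]

```text
t: 18.07
ee_pos: [510.2, -293.2, 11.3]
orientation: [-0.631, -3.076, -0.001]
ft_force: [-2.0, 1.2, -1.2]
width: 0.8
grasp_force: 1.4
```

>>> move_arm:
  steps:
    - [[-0.06, 0, 0], 0, 1]
    - [[0, 0, 0], 0, 1]

```text
t: 18.23
ee_pos: [511.5, -293.8, 11.4]
orientation: [-0.631, -3.076, -0.001]
ft_force: [-2.9, 1.3, -1.5]
width: 0.5
grasp_force: 2.0
```

>>> move_arm:
  steps:
    - [[-0.06, 0, 0], 0, 1]
    - [[0, 0, 0], 0, 1]

```text
t: 18.4
ee_pos: [511.4, -293.7, 11.3]
orientation: [-0.63, -3.074, -0.002]
ft_force: [-7.5, 3.0, 3.4]
width: 0.2
grasp_force: 4.1
```

```bash
python3 st.py
```

```text
t 18.4 tcp in reader [-38.1  -0.2] 11.3 F reader [-8.06 -0.22] 3.36 width 0.2
```

>>> move_arm:
  steps:
    - [[-0.06, 0, 0], 0, 1]
    - [[0, 0, 0], 0, 1]

```text
t: 18.57
ee_pos: [511.4, -293.7, 11.2]
orientation: [-0.629, -3.071, -0.003]
ft_force: [-12.3, 4.1, 8.2]
width: 0.7
grasp_force: 6.2
```

>>> move_arm:
  steps:
    - [[-0.06, 0, 0], 0, 1]
    - [[0, 0, 0], 0, 1]

```text
t: 18.73
ee_pos: [511.4, -293.7, 11.1]
orientation: [-0.629, -3.068, -0.004]
ft_force: [-16.0, 5.0, 11.0]
width: 0.7
grasp_force: 8.4
```

>>> move_arm:
  steps:
    - [[-0.06, 0, 0], 0, 1]
    - [[0, 0, 0], 0, 1]

```text
t: 18.9
ee_pos: [511.4, -293.6, 11.1]
orientation: [-0.628, -3.065, -0.005]
ft_force: [-20.1, 6.7, 14.2]
width: 0.7
grasp_force: 10.5
```

```bash
python3 st.py
```

```text
t 18.9 tcp in reader [-38.2  -0.1] 11.1 F reader [-21.11  -1.82] 14.22 width 0.7
```

>>> move_arm:
  steps:
    - [[0.6, 0, 0], 0, 1]
    - [[0.6, 0, 0], 0, 1]
    - [[0.6, 0, 0], 0, 1]
    - [[0, 0, 0], 0, 1]

```text
t: 19.23
ee_pos: [474.6, -277.9, 11.7]
orientation: [-0.631, -3.077, -0.0]
ft_force: [0.6, -0.4, 0.6]
width: 0.3
grasp_force: 0.0
```

```bash
python3 st.py; cat > home.py <<'E'
from h import *
p=np.load("p.npy");c0=np.load("s4.npy",allow_pickle=True).item();c=cams.get_image("scene")
g=lambda c:cv2.cvtColor(c["image"],cv2.COLOR_RGB2GRAY)
# profile along x at y=-60..-72 (panel top z=64, x outer->inner), joint q
def prof(c,xs,ys,z):
    G=g(c).astype(np.float32);o=[]
    for x in xs:
        u=np.array([proj(c,world(p,[x,y,z])) for y in ys],np.float32);o.append(cv2.remap(G,u[:,:1].copy(),u[:,1:].copy(),1).mean())
    return np.round(o).astype(int)
ys=np.arange(-70,-46,3)
xs=np.arange(-24,16,2)
print(xs);print("open",prof(c0,xs-125,ys,64));print("now ",prof(c,xs,ys,64))
ys=np.arange(-40,-10,4);xs=np.arange(-40,0,2)
print("bar",xs);print("open",prof(c0,xs-125,ys,55));print("now ",prof(c,xs,ys,55))
np.save("s5.npy",c,allow_pickle=True)
for t in("carriage_front",):print(t,[(np.round(d["rect"],1).tolist(),round(d["p"],2)) for d in cams.boxes_of("scene",t)[:1]])
E
python3 home.py
```

```text
t 19.23 tcp in reader [-78.2  -0.3] 11.7 F reader [ 0.7  -0.15] 0.64 width 0.3
[-24 -22 -20 -18 -16 -14 -12 -10  -8  -6  -4  -2   0   2   4   6   8  10
  12  14]
open [ 87  89  89  88  86  87 110 163 206 215 204 139  78  88 138 155 163 165
 168 169]
now  [ 76  76  83  93  91  81 107 154 169 146 128  99  78  86 112 149 170 160
 135 121]
bar [-40 -38 -36 -34 -32 -30 -28 -26 -24 -22 -20 -18 -16 -14 -12 -10  -8  -6
  -4  -2]
open [135 132 132 132 132 130 119  94  88  98 101 102 101  98  98 145 196 214
 211 176]
now  [109 108 108 109 110 108  91  72  76  91  98  99  98  93  86 106 150 165
 147 128]
carriage_front [([264.3, 208.6, 14.2, 50.3], 0.86)]
```

Carriage edges in the scene line up with the fully-in position to within ~0.5 mm and it stays there with the arm away, so the catch holds. Rise and move toward the key.

>>> move_arm:
  steps:
    - [[0, 0, -0.85], 0, 1]
    - [[0, 0, -0.85], 0, 1]
    - [[0, 0, -0.85], 0, 1]
    - [[0, 0, -0.85], 0, 1]
    - [[-0.6, 0.5, 0], 0, 1]
    - [[-0.6, 0.5, 0], 0, 1]
    - [[-0.6, 0.5, 0], 0, 1]
    - [[-0.6, 0.5, 0], 0, 1]
    - [[-0.6, 0.57, 0], 0, 1]
    - [[0, 0.6, 0], 0, 1]
    - [[0, 0.5, 0], 0, 1]
    - [[0, 0, 0], 0, 1]
    - [[0, 0, 0], 0, 1]

```text
t: 20.42
ee_pos: [580.7, -223.0, 96.5]
orientation: [-0.629, -3.077, 0.0]
ft_force: [0.2, 0.6, -0.3]
width: 0.7
grasp_force: 0.0
```

```bash
python3 st.py w11; python3 home.py | tail -4; python3 - <<'E'
from h import *
p=np.load("p.npy");a,b=np.cos(p[2]),np.sin(p[2]);loc=lambda W:(np.array([[a,b],[-b,a]])@(W[:2]-p[:2])).round(1)
o=ctrl.get_obs();c=wristcam(cams.get_image("wrist"),o)
g=cv2.cvtColor(c["image"],cv2.COLOR_RGB2HSV);m=cv2.inRange(g,(45,90,40),(85,255,255));n,l,s,ce=cv2.connectedComponentsWithStats(m)
for i in range(1,n):
    if s[i,4]>60:print(s[i],ce[i],loc(onz(c,ce[i],101)))
print([(np.round(d["rect"],1).tolist(),round(d["p"],2),loc(onz(c,d["rect"][:2],101))) for d in cams.boxes_of("wrist","start_key_top")[:2]],proj(c,world(p,[28,64,101])))
E
```

```text
t 20.42 tcp in reader [-2.5 92.2] 96.5 F reader [-0.1   0.64] -0.27 width 0.7
 211 176]
now  [132 132 132 131 125 113  94  75  80  94  99 100  99  94  87 108 153 168
 149 130]
carriage_front [([262.9, 209.8, 13.4, 48.7], 0.59)]
[187 243  37  25 782] [205.19693095 256.54475703] [20.9 62.5]
[([203.6, 256.4, 39.3, 26.1], 0.81, array([20.8, 61.5]))] [207.9 266.5]
```

>>> move_arm:
  steps:
    - [[-0.4, -0.39, 0], 0, 1]
    - [[-0.36, -0.39, 0], 0, 1]
    - [[-0.36, -0.39, 0], 0, 1]
    - [[0, 0, 0.5], 0, 1]
    - [[0, 0, 0.5], 0, 1]
    - [[0, 0, 0.1], 0, 1]
    - [[0, 0, 0], 0, 1]
    - [[0, 0, 0], 0, 1]

```text
t: 21.33
ee_pos: [594.7, -261.1, 68.2]
orientation: [-0.63, -3.076, -0.001]
ft_force: [-0.4, -0.4, 0.1]
width: 0.3
grasp_force: 0.0
```

```bash
python3 st.py
```

```text
t 21.33 tcp in reader [25.4 62.7] 68.2 F reader [-0.25 -0.54] 0.1 width 0.3
```

>>> move_arm:
  steps:
    - [[0, 0, 0.08], 0, 1]
    - [[0, 0, 0.08], 0, 1]
    - [[0, 0, 0.08], 0, 1]
    - [[0, 0, 0], 0, 1]

```text
t: 21.67
ee_pos: [595.3, -261.5, 63.0]
orientation: [-0.631, -3.077, -0.0]
ft_force: [0.4, -0.3, 0.2]
width: 0.4
grasp_force: 0.0
```

>>> move_arm:
  steps:
    - [[0, 0, 0.08], 0, 1]
    - [[0, 0, 0], 0, 1]

```text
t: 21.83
ee_pos: [595.6, -261.8, 61.1]
orientation: [0.631, 3.077, -0.0]
ft_force: [-0.2, 0.1, 1.2]
width: 0.2
grasp_force: 0.8
```

>>> move_arm:
  steps:
    - [[0, 0, 0.06], 0, 1]
    - [[0, 0, 0], 0, 1]

```text
t: 22.0
ee_pos: [595.6, -261.8, 59.7]
orientation: [0.631, 3.077, 0.0]
ft_force: [-0.2, 1.2, 2.2]
width: 0.7
grasp_force: 1.1
```

Contact around z ≈ 62, as expected; continue to the bottom stop.

>>> move_arm:
  steps:
    - [[0, 0, 0.06], 0, 1]
    - [[0, 0, 0], 0, 1]

```text
t: 22.17
ee_pos: [595.6, -261.8, 58.2]
orientation: [0.631, 3.077, -0.0]
ft_force: [0.2, 1.1, 3.1]
width: 0.2
grasp_force: 1.5
```

>>> move_arm:
  steps:
    - [[0, 0, 0.06], 0, 1]
    - [[0, 0, 0], 0, 1]

```text
t: 22.33
ee_pos: [595.7, -261.8, 57.5]
orientation: [0.631, 3.077, -0.0]
ft_force: [-1.3, 1.7, 7.9]
width: 0.3
grasp_force: 3.9
```

>>> move_arm:
  steps:
    - [[0, 0, 0.06], 0, 1]
    - [[0, 0, 0], 0, 1]

```text
t: 22.5
ee_pos: [595.7, -261.8, 57.3]
orientation: [0.631, 3.077, -0.0]
ft_force: [-4.5, 3.9, 17.8]
width: 0.5
grasp_force: 8.9
```

The force rose to 3.5 N and then sharply to 18 N, so the key is on its stop. Release and back away.

>>> move_arm:
  steps:
    - [[0, 0, -0.4], 0, 1]
    - [[0, 0, -0.6], 0, 1]
    - [[0, 0, -0.8], 0, 1]
    - [[0, 0, -0.8], 0, 1]
    - [[0, 0, -0.8], 0, 1]
    - [[0, 0, 0], 0, 1]
    - [[0, 0, 0], 0, 1]

```text
t: 23.08
ee_pos: [595.8, -262.1, 140.9]
orientation: [0.631, 3.076, -0.001]
ft_force: [-0.9, -0.1, 0.4]
width: 0.3
grasp_force: 0.0
```

```bash
python3 st.py; python3 home.py
```

```text
t 23.08 tcp in reader [26.9 62.2] 140.9 F reader [-0.75 -0.46] 0.36 width 0.3
[-24 -22 -20 -18 -16 -14 -12 -10  -8  -6  -4  -2   0   2   4   6   8  10
  12  14]
open [ 87  89  89  88  86  87 110 163 206 215 204 139  78  88 138 155 163 165
 168 169]
now  [ 79  78  86  96  94  84 111 159 174 150 132 102  81  88 115 153 175 165
 139 125]
bar [-40 -38 -36 -34 -32 -30 -28 -26 -24 -22 -20 -18 -16 -14 -12 -10  -8  -6
  -4  -2]
open [135 132 132 132 132 130 119  94  88  98 101 102 101  98  98 145 196 214
 211 176]
now  [134 134 134 132 127 115  95  74  76  88  94  95  95  92  87 109 155 170
 151 132]
carriage_front [([263.9, 208.2, 14.1, 52.4], 0.86)]
```

```bash
python3 -c "
from workcell import ctrl
print(ctrl.close_job())"
```

```text
the job is handed in; nothing more can be done
None
```

I nudged the plate until it dropped flat into the nest, pushed the carriage in against its stop, pressed the start key to the bottom and let it go, then handed the job in; the hand-in returned no verdict. That the plate is flat and the carriage shut is judged from camera measurements good to about 1 mm and from the force readings.

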